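Show the vat's tap plug to the inspection camera

TASK

Pull the tooling drawer out to its stop and leave it out; lift the vat's tap plug, the one with the flat T-bar handle, out of the rack in the drawer. Hold it up, upright, midway between the lens of the inspection camera and the flat light panel, with the slot-shaped port through its cone level with the lens and pointing straight along the line of sight, so that the camera sees light through the port, and finish while still holding it there, motionless. Do not touch the camera stand, leave the other two plugs in their holes, and do not shift the tubs.

Things in the scene. Friction and masses are not known exactly. Their poses are not given: they have to be found in the camera images.
- drawer (a joint): slide of the drawer in the low grey sheet-steel tooling chest (180 deep x 220 wide x 110 mm high) on the right of the table; 0 = shut, 0.130 m = at its stop. It runs level towards the side that carries its knob, with about 1.5 N of friction plus 6 N per m/s, and stays where it is left.
- drawer_knob (a point): centre of the head of the steel knob on the drawer front, 30 mm out from the front and 31 mm below the chest's top; moves with the drawer. The head is round, 27 mm in diameter, 19 mm long, axis along x, on a 14 mm neck; pinch it from above across y. -x is the way the drawer opens, y along the front, z up.
- rack (a point): middle of the top of the plywood rack in the drawer, moving with it: three 32 mm holes in a row along y, 64 mm apart, the middle one here. The row is 70 mm behind the drawer front's face: shut, it is hidden under the chest's top; at the stop it is 62 mm in front of the housing. -x is the way the drawer opens, z up.
- bar_plug_head (a point): centre of the T-bar handle of the brass tap plug (82 mm tall, about 0.22 kg) hanging by its collar in any of the three holes. Handle 50 long (x, within 0.5 rad of the drawer's x) x 12 thick (y: grasp across it) x 24 mm high; below it a 15 mm neck, 10 high, then a 38 mm collar whose top is 22 mm below this point. The plug's tail ends 70 mm below this point. z is up.
- bar_plug_port (a point): centre of the port of the same plug, 45 mm below the centre of the handle, on the plug's axis: a slot 9 mm wide and 18 mm high straight through the cone (29 narrowing to 23 mm) along x, parallel to the T-bar; hidden while the plug is in the rack. z is the plug's axis, up.
- knob_plug_head (a point): centre of the round head (31 mm in diameter) of a second brass plug in the rack, otherwise of the same form and height; it stays in its hole
- hex_plug_head (a point): centre of the six-sided head (30 mm over the corners) of a third brass plug in the rack, otherwise of the same form and height; it stays in its hole
- view_centre (a point): point midway between the lens and the light panel, on the line of sight, 120 mm above the table, where the middle of the port belongs. x is the line of sight, level, from camera to panel; z up. The lens ends 85 mm away at -x, the panel's face 84 mm away at +x. The port may be shown either way round.
- stand: fixed inspection stand on the left of the table: dark base plate 310 (x) x 100 x 12 mm, a camera with a 39 mm lens on an upright at its -x end (141 mm high), a black-framed square light panel, 100 mm wide, 170 mm high, at its +x end; open between them on both sides and from above. Origin under the middle of the base, axes as view_centre.
- near_tub: loose open pink tub, 96 mm in diameter, 55 mm high, origin under its middle; a bystander between stand and chest
- far_tub: loose open pink tub, 96 mm in diameter, 55 mm high, behind the stand at the edge of the tub rows, origin under its middle; a bystander

How it is judged:
By the outcome, as a careful person would: the job done as asked, in the order asked, and still so for the second after the job is handed in, while the arm keeps its last pose, push and grip.
It also fails if it takes over 50 s, if anything falls off the work surface, if the arm or the gripper's body presses on something with over 40 N, if the wrist force passes 120 N, or if a joint passes its speed limit or range.

ROBOT

A 6-joint arm with a two-finger parallel gripper is mounted at the origin on a cart in front of the work surface, level with it; the furniture and walls round the work are solid. World frame = base frame: x ahead of the robot, y to its left, z up, the work surface at z = 0. Lengths are in m, angles in rad, forces in N, time in s.
With the tool pointing down it reaches from about 0.35 to 0.8 m from the base axis. Payload 7.3 kg.
Tool frame: the origin (TCP) lies midway between the tips of the shut fingers; the grasp point (between the pads) lies 19 mm behind it; x points along the fingers, y is the direction in which the jaws open and shut, and the axes are right-handed (so a half turn about x gives the same grasp; the last joint's range is limited). The gripper opens to 85 mm and grips with 20 to 120 N. Pads are 22 mm wide; open, the fingers measure 114 mm over their backs; the gripper's body (76 mm by 85 mm) begins 54 mm behind the grasp point. The pads swing forward as they close: fully open they stand 13 mm farther back than shut.
Start: joints at [1.203, 0.342, 1.524, -0, 1.275, -0.146], TCP at [0.115, 0.512, 0.231] pointing down, gripper open.
Joint ranges: [-2.53, 2.53], [-0.77, 2.02], [0.04, 2.7], [-1, 4.14], [0.28, 2.66], [-3.11, 3.11]. Speed limits (rad/s): [2.57, 2.57, 3.14, 3.14, 3.14, 3.14].

INTERFACE

Orientations are given as a unit quaternion [x, y, z, w].
In Python, from cell import manip, read_camera, cut_out gives the robot as it stands.
- The arm moves only by the tool jog_arm, never from a script. Its argument "plan" is a list of rows, each a list of 3 entries, a list of its own where there are three numbers: the shift along the world's x, y, z in m, then the turn, a rotation vector about the world's x, y, z in rad, then the gripper command: -1 is shut, 1 is fully open, values between are in proportion. A call has 1 to 10 rows; each row shifts and turns the commanded pose from where the row before left it; what a row does not reach is not made up. A row lasts 1/12 s, in which the tool goes at most 41.7 mm and 7.16 degrees, less where a joint would pass 70% of its speed; a pose out of reach is approached as far as the arm can. A call with a gripper value outside its range is refused whole. The fingers move at their own pace and stop on an object; "force" is the grip in N (left out, the last holds). Time passes only in rows, so rows that do not move let the fingers close. It gives the time, the measured TCP pose, the force and the opening at its end, in the units of the state.
- manip.read_state(): the state, without advancing time (a new reading comes with each control period).
- read_camera(name): name is "scene" or "top" or "wrist"; returns a dict with "pixels" (384x512x3 uint8, red, green, blue), "fx", "fy", "cx", "cy" (pixels), "origin" and "attitude" of the camera in the world; the wrist camera has in their place "mount" (4x4, takes a point from camera to tool coordinates, whose origin is the TCP and whose axes are the tool frame's). Camera axes: x right, y up, looking along -z (the intrinsics and any distortion apply to the point x, -y, -z); pixel columns grow to the right and rows downward; lengths in m; the calibration is good to about 2 mm. A picture is of the moment at which its call begins: read the wrist's pose just before it. There is no depth.
- manip.finish_job(): hands the job in, once; it reports no verdict.
Trained networks look in the newest picture that a camera, given by its name, has taken for a name from the list of things; names that differ only in an ending like _2 or _b are one class to them, and where a whole thing is asked for, a point or a joint stands for the part that bears it (a point fixed in the world has none). Each returns a list of dicts, best first, with "score" (0 to 1); they miss things now and then, are a little off and sometimes report something else, mostly with a low value. They report only what shows in the picture. A call takes as long as a camera call.
- cut_out(camera, label): "pixels" (384x512 bool, what is visible of it) and "centre" ([column, row] in pixels, amid what is visible of it).
The state is a dict: "time": time; "joint_pos": joint angles; "joint_velocities": joint speeds; "tau": joint torques, N m; "position": TCP position; "orientation": TCP orientation; "contact_force": force on the tool from outside, world axes, zero at the start; "wrist_torque": the same for the moment, N m; "width": finger opening in m.
Only numpy, scipy, OpenCV 4.12 (cv2) and the standard library are available. Lean on these libraries where they do the work, as an engineer would, in place of code of your own. Each camera call takes 0.05 s, during which the arm holds its last target.

## Working session

There is one attempt and no reset: what is moved stays moved. The work goes in short steps, Python scripts to look and compute and a tool call to move; the robot and the scene stay as the last step left them, time stands still between calls to the robot, and variables do not carry over. Pictures are saved under pics/ and viewed, and the job is handed in when it is done.

Besides the shell and the picture viewer there is one more tool, called after "Emit:" by a JSON object that holds its "method" and its "body". jog_arm: Moves the arm, as the interface text tells. Its arguments: {"type":"object","properties":{"plan":{"type":"array","items":{"type":"array"}},"force":{"type":"number"}},"required":["plan"]}

```bash
ls; mkdir -p pics; cat > h.py <<'E'
from cell import manip, read_camera, cut_out
import numpy as np, cv2
from scipy.spatial.transform import Rotation as R
def save(c,n): cv2.imwrite('pics/'+n,c['pixels'][:,:,::-1])
def campose(c,st=None):
    if 'mount' in c:
        T=np.eye(4);T[:3,:3]=R.from_quat(st['orientation']).as_matrix();T[:3,3]=st['position']
        M=T@np.array(c['mount']);return M[:3,3],M[:3,:3]
    a=np.array(c['attitude'],float)
    Rm=R.from_quat(a).as_matrix() if a.size==4 else a.reshape(3,3)
    return np.array(c['origin'],float),Rm
def ray(c,uv,st=None):
    o,Rm=campose(c,st)
    K=np.array([[c['fx'],0,c['cx']],[0,c['fy'],c['cy']],[0,0,1.]])
    d=np.array(c.get('distortion',np.zeros(5)),float)
    p=cv2.undistortPoints(np.array([[uv]],float),K,d)[0,0]
    v=Rm@np.array([p[0],-p[1],-1]);return o,v/np.linalg.norm(v)
def atz(c,uv,z,st=None):
    o,v=ray(c,uv,st);return o+v*(z-o[2])/v[2]
def proj(c,P,st=None):
    o,Rm=campose(c,st);q=Rm.T@(np.array(P)-o)
    K=np.array([[c['fx'],0,c['cx']],[0,c['fy'],c['cy']],[0,0,1.]])
    d=np.array(c.get('distortion',np.zeros(5)),float)
    return cv2.projectPoints(np.array([[q[0],-q[1],-q[2]]]),np.zeros(3),np.zeros(3),K,d)[0][0,0]
def tri(rs):
    A=np.zeros((3,3));b=np.zeros(3)
    for o,v in rs:
        P=np.eye(3)-np.outer(v,v);A+=P;b+=P@o
    return np.linalg.solve(A,b)
E
python3 - <<'E'
from h import *
st=manip.read_state();print(st)
for n in ['scene','top','wrist']:
    c=read_camera(n);save(c,n+'0.png');print(n,{k:v for k,v in c.items() if k!='pixels'})
E
```

```text
pics
{'time': 0.0, 'joint_pos': array([ 1.20302569e+00,  3.42675383e-01,  1.52503971e+00, -1.29677144e-05,
        1.27540326e+00, -1.45974810e-01]), 'joint_velocities': array([-4.70208322e-04, -2.90980498e-04, -5.84450369e-04, -7.63494516e-05,
       -3.13107552e-04, -1.72445179e-04]), 'tau': array([-1.92882610e-03, -4.33702433e+01, -2.45996350e+01, -3.58130319e-04,
        8.06070690e-03,  3.03778234e-05]), 'position': array([0.11530942, 0.51175658, 0.23064261]), 'orientation': array([ 0.07773185,  0.70289586, -0.07877751,  0.70263026]), 'contact_force': array([-0.06997617, -0.52487291,  0.2276176 ]), 'wrist_torque': array([0.01087991, 0.02117104, 0.00231834]), 'width': 0.0851777774975488}
scene {'fx': 419.0605548026373, 'fy': 419.0605548026373, 'cx': 258.14527475029325, 'cy': 193.65071206365693, 'origin': array([-0.26677979, -0.66427877,  0.88134155]), 'attitude': array([ 0.39600419, -0.20964538, -0.4007067 ,  0.79916434])}
top {'fx': 352.4966833471776, 'fy': 352.4966833471776, 'cx': 259.05321936317375, 'cy': 189.32166736644993, 'origin': array([ 0.47304777, -0.06627632,  0.93716913]), 'attitude': array([-0.0573693 ,  0.03191517,  0.70576534, -0.70539739])}
wrist {'fx': 294.91489956048054, 'fy': 294.91489956048054, 'cx': 255.3393591456011, 'cy': 188.3285097478432, 'mount': array([[-6.95105141e-04,  2.84990811e-01, -9.58529997e-01,
        -1.43111747e-01],
       [ 9.99999668e-01,  6.06372101e-04, -5.44891068e-04,
        -1.04673345e-03],
       [ 4.25936900e-04, -9.58530057e-01, -2.84991138e-01,
        -7.27219690e-02],
       [ 0.00000000e+00,  0.00000000e+00,  0.00000000e+00,
         1.00000000e+00]])}
```

View pics/scene0.png

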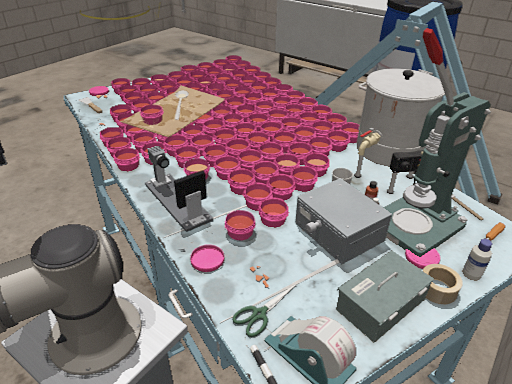

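View pics/top0.png

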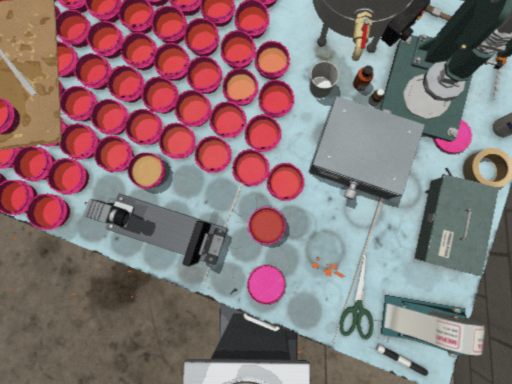

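View pics/wrist0.png

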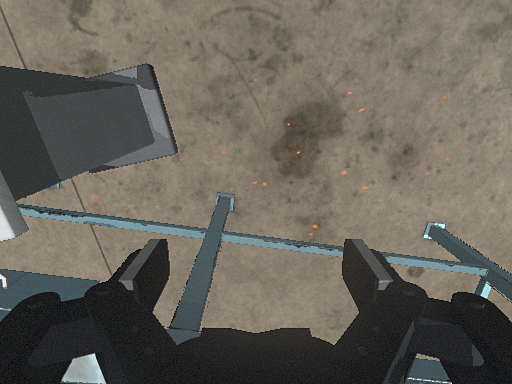

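```bash
python3 - <<'E'
from h import *
for n in ['top','scene']:
    c=read_camera(n)
    vis=c['pixels'][:,:,::-1].copy()
    for i,l in enumerate(['drawer','drawer_knob','stand','near_tub','far_tub']):
        for d in cut_out(n,l)[:2]:
            m=d['pixels'];ys,xs=np.nonzero(m)
            print(n,l,round(d['score'],2),np.round(d['centre'],1),m.sum(),xs.min(),xs.max(),ys.min(),ys.max())
            if l=='drawer_knob': print('  knob pos',atz(c,d['centre'],0.079).round(4))
E
```

```text
top drawer 0.7 [349.6 188.2] 853 312 397 166 199
top drawer_knob 0.92 [353.  187.2] 860 312 394 166 199
  knob pos [ 0.5867 -0.264   0.079 ]
top stand 0.9 [161.1 226.9] 5020 85 226 195 266
top near_tub 0.55 [266.7 229.3] 1095 249 285 207 244
top far_tub 0.92 [145.3 171.2] 1111 128 166 152 188
scene drawer 0.86 [322.1 229.8] 1347 296 345 199 261
scene drawer_knob 0.7 [321.1 230.6] 1356 296 345 198 261
  knob pos [ 0.5753 -0.2892  0.079 ]
scene stand 0.59 [180.4 189.3] 2829 145 212 146 231
scene near_tub 0.64 [238.8 221.3] 732 225 255 210 239
scene near_tub 0.41 [319.7 232. ] 1283 297 345 201 258
scene far_tub 0.87 [196.4 166.6] 373 184 209 157 176
```

```bash
python3 - <<'E'
from h import *
c=cv2.imread('pics/top0.png')
a=cv2.resize(c[85:215,295:435],None,fx=5,fy=5,interpolation=cv2.INTER_CUBIC);cv2.imwrite('pics/topchest.png',a[:600,:])
a=cv2.resize(c[185:275,75:240],None,fx=4.8,fy=4.8,interpolation=cv2.INTER_CUBIC);cv2.imwrite('pics/topstand.png',a)
c=cv2.imread('pics/scene0.png')
a=cv2.resize(c[140:240,135:255],None,fx=6,fy=6,interpolation=cv2.INTER_CUBIC);cv2.imwrite('pics/scstand.png',a)
a=cv2.resize(c[170:270,285:400],None,fx=6,fy=6,interpolation=cv2.INTER_CUBIC);cv2.imwrite('pics/scchest.png',a)
E
```

```text
(no output)
```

View pics/topchest.png

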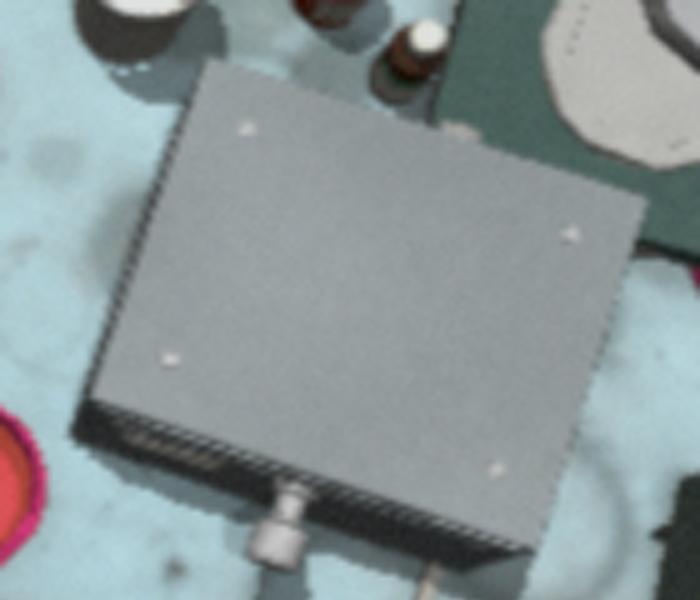

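View pics/topstand.png

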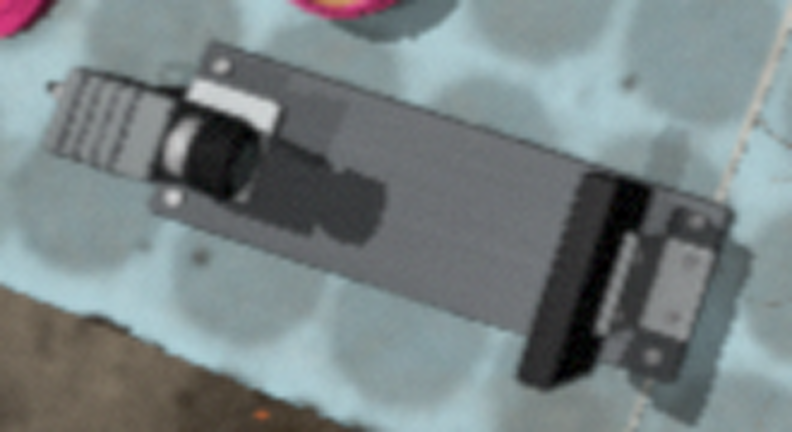

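View pics/scstand.png

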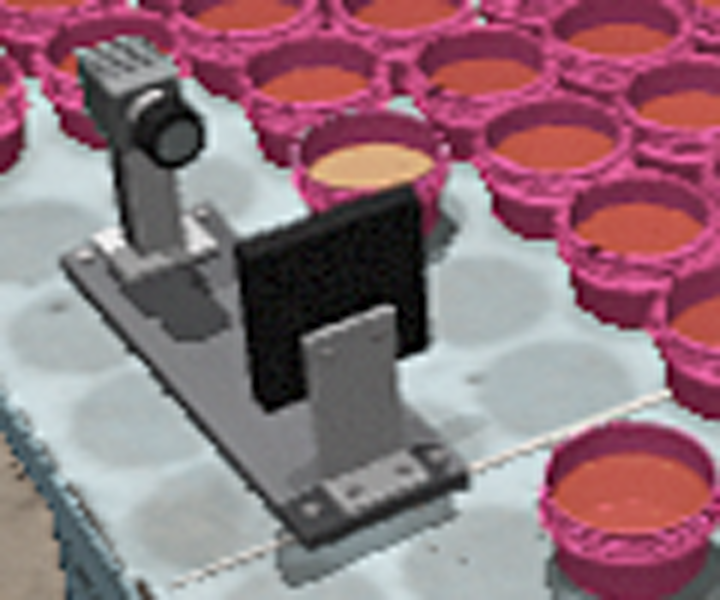

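View pics/scchest.png

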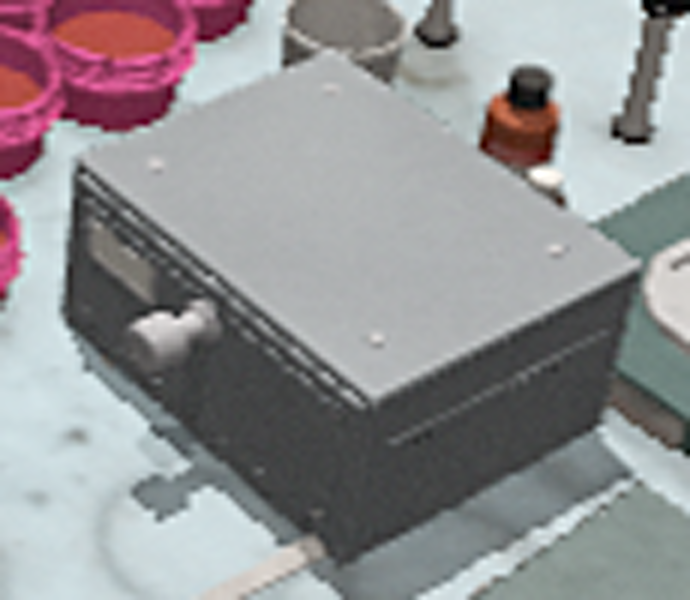

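```bash
cat > fit.py <<'E'
from h import *
from scipy.optimize import least_squares
T=read_camera('top');S=read_camera('scene')
def fit(obs,p0):
    def res(p,full=False):
        r=[]
        cs,sn=np.cos(p[2]),np.sin(p[2])
        for cam,l,uv in obs:
            w=np.array([p[0]+cs*l[0]-sn*l[1],p[1]+sn*l[0]+cs*l[1],l[2]])
            r.append(proj(T if cam=='t' else S,w)-np.array(uv))
        return np.ravel(r)
    s=least_squares(res,p0,loss='soft_l1');return s.x,res(s.x).reshape(-1,2).round(1)
E
python3 - <<'E'
from fit import *
h=.11
# chest frame: origin front-middle, x into the chest
obs=[('t',(.18,.11,h),(336,97)),('t',(.18,-.11,h),(424.6,125.6)),('t',(0,-.11,h),(401,195.4)),('t',(0,.11,h),(313,165)),
('s',(0,.11,h),(298,196.7)),('s',(.18,.11,h),(340.8,178)),('s',(.18,-.11,h),(391.7,214.7)),('s',(0,-.11,h),(347.5,237.2))]
p,r=fit(obs,[.6,-.3,-.2]);print('chest',p,'\n',r)
k=tri([ray(T,(350.6,193)),ray(S,(311.3,226.7))]);print('knob',k)
cs,sn=np.cos(p[2]),np.sin(p[2]); d=k[:2]-p[:2];print('knob in chest',cs*d[0]+sn*d[1],-sn*d[0]+cs*d[1])
obs=[('t',(-.155,.05,.012),(119.2,193.75)),('t',(.155,.05,.012),(227.7,228.3)),('t',(-.155,-.05,.012),(106.7,228.3)),('t',(.155,-.05,.012),(216.7,264.6)),
('s',(-.155,-.05,.012),(145.3,183.7)),('s',(.155,-.05,.012),(186.7,230.8)),('s',(.155,.05,.012),(213,219.2))]
p,r=fit(obs,[.4,.2,-1.5]);print('stand',p,'\n',r)
for n,uv in [('near',(266.7,226)),('far',(146,171))]: print(n,atz(T,uv,.055))
E
```

```text
chest [ 0.59883813 -0.26792922 -0.34354745] 
 [[ 0.8 -0.7]
 [ 0.7 -0.5]
 [ 2.   0.5]
 [-0.   0.1]
 [-1.8 -0.8]
 [-1.1 -0.1]
 [-0.  -0.6]
 [-1.1 -0.2]]
knob [ 0.5726092  -0.25795433  0.07902706]
knob in chest -0.028056088369530698 0.0005573405739216254
stand [ 0.48720974  0.20900262 -1.87657492] 
 [[ 0.3 -0.7]
 [ 1.2 -0.1]
 [-0.2  0.5]
 [ 0.1  0.7]
 [-1.1 -1.1]
 [-0.7 -0.6]
 [ 0.8 -1. ]]
near [ 0.49307232 -0.0535533   0.055     ]
far [0.63347892 0.25662226 0.055     ]
```

```bash
python3 - <<'E'
from h import *
st=manip.read_state();M=R.from_quat(st['orientation']).as_matrix();print(M.round(3),st['time'])
a=-0.34355
y=np.array([-np.sin(a),np.cos(a),0])
for s in (1,-1):
    x=np.array([0,0,-1.]);yy=s*y;z=np.cross(x,yy)
    D=np.column_stack([x,yy,z]);print(s,R.from_matrix(D@M.T).as_rotvec())
E
```

```text
[[ 0.     0.22   0.976]
 [ 0.     0.976 -0.22 ]
 [-1.     0.     0.   ]] 0.85
1 [-8.17993170e-05  6.64520084e-05 -1.21739373e-01]
-1 [-1.00461763e-04 -1.23663735e-04  3.01985328e+00]
```

Emit:
{"method": "jog_arm", "body": {"plan": [[[0.031,-0.02,0.0125],[0,0,-0.015],1],[[0.031,-0.02,0.0125],[0,0,-0.015],1],[[0.031,-0.02,0.0125],[0,0,-0.015],1],[[0.031,-0.02,0.0125],[0,0,-0.015],1],[[0.031,-0.02,0.0125],[0,0,-0.015],1],[[0.031,-0.02,0.0125],[0,0,-0.015],1],[[0.031,-0.02,0.0125],[0,0,-0.015],1],[[0.028,-0.022,0.0125],[0,0,-0.017],1],[[0.0133,-0.0335,0],[0,0,0],1],[[0.0133,-0.0335,0],[0,0,0],1]]}}

```text
time: 1.68
position: [0.3884, 0.2819, 0.3317]
orientation: [0.121, 0.696, -0.121, 0.697]
contact_force: [0.8, 0.2, 0.4]
width: 0.0854
```

Emit:
{"method": "jog_arm", "body": {"plan": [[[0.0133,-0.0335,0],[0,0,0],1],[[0.0133,-0.0335,0],[0,0,0],1],[[0.0133,-0.0335,0],[0,0,0],1],[[0.0133,-0.0335,0],[0,0,0],1],[[0.0133,-0.0335,0],[0,0,0],1],[[0.0133,-0.0335,0],[0,0,0],1],[[0.0133,-0.0335,0],[0,0,0],1],[[0.0093,-0.0308,-0.01],[0,0,0],1],[[0.0093,-0.0308,-0.01],[0,0,0],1],[[0.0093,-0.0308,-0.01],[0,0,0],1]]}}

```text
time: 2.52
position: [0.5083, -0.0455, 0.3011]
orientation: [0.121, 0.696, -0.121, 0.697]
contact_force: [0.8, -0.0, 0.4]
width: 0.0856
```

Emit:
{"method": "jog_arm", "body": {"plan": [[[0.0093,-0.0308,-0.01],[0,0,0],1],[[0.0093,-0.0308,-0.01],[0,0,0],1],[[0.0093,-0.0308,-0.01],[0,0,0],1],[[0.0093,-0.0308,-0.01],[0,0,0],1],[[0.0093,-0.0308,-0.01],[0,0,0],1],[[0.0093,-0.0308,-0.01],[0,0,0],1],[[0.0093,-0.0308,-0.01],[0,0,0],1],[[0,0,0],[0,0,0],1]]}}

```text
time: 3.18
position: [0.5728, -0.2644, 0.2278]
orientation: [0.122, 0.698, -0.123, 0.695]
contact_force: [-0.5, 0.3, -0.8]
width: 0.0854
```

```bash
python3 - <<'E'
from h import *
st=manip.read_state();print(st['position'],R.from_quat(st['orientation']).as_matrix().round(3),st['joint_pos'].round(2))
c=read_camera('wrist');save(c,'w1.png')
print(proj(c,[.5726,-.258,.079],st))
for d in cut_out('wrist','drawer_knob')[:2]: print(d['score'],d['centre'],d['pixels'].sum())
E
```

```text
[ 0.57280207 -0.26439227  0.22777059] [[-0.003  0.341  0.94 ]
 [ 0.     0.94  -0.341]
 [-1.    -0.001 -0.003]] [-0.55  0.54  1.21 -0.    1.39 -1.78]
[262.20122681 173.18477988]
0.67 [259.1, 197.4] 6180
```

View pics/w1.png

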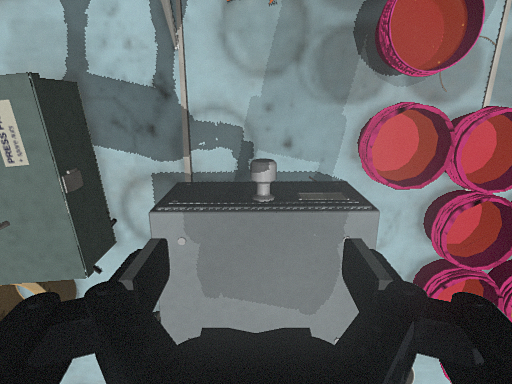

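Emit:
{"method": "jog_arm", "body": {"plan": [[[-0.002,0.0065,-0.03],[0,0,0],1],[[0,0,-0.03],[0,0,0],1],[[0,0,-0.03],[0,0,0],1],[[0,0,-0.03],[0,0,0],1],[[0,0,-0.024],[0,0,0],1],[[0,0,-0.024],[0,0,0],1],[[0,0,0],[0,0,0],1],[[0,0,0],[0,0,0],1]]}}

```text
time: 3.95
position: [0.5709, -0.2516, 0.0634]
orientation: [0.121, 0.697, -0.12, 0.696]
contact_force: [1.0, -0.9, 0.4]
width: 0.0856
```

```bash
python3 - <<'E'
from h import *
st=manip.read_state();print(st['position'],st['contact_force'])
c=read_camera('wrist');save(c,'w2.png')
E
```

```text
[ 0.57092771 -0.25155516  0.06340058] [ 1.02327923 -0.88660973  0.38212004]
```

View pics/w2.png

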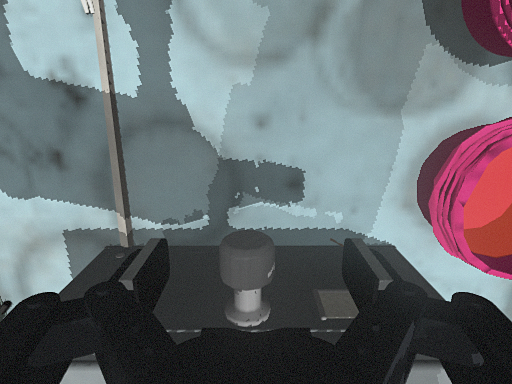

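Emit:
{"method": "jog_arm", "body": {"plan": [[[-0.001,-0.004,-0.003],[0,0,0],1],[[0,0,0],[0,0,0],-1],[[0,0,0],[0,0,0],-1],[[0,0,0],[0,0,0],-1],[[0,0,0],[0,0,0],-1],[[0,0,0],[0,0,0],-1],[[0,0,0],[0,0,0],-1],[[0,0,0],[0,0,0],-1]], "force": 40}}

```text
time: 4.67
position: [0.5707, -0.2559, 0.061]
orientation: [0.121, 0.696, -0.12, 0.697]
contact_force: [1.3, 5.8, 5.3]
width: 0.0253
```

Emit:
{"method": "jog_arm", "body": {"plan": [[[-0.0057,0.002,0],[0,0,0],-1],[[-0.0113,0.004,0],[0,0,0],-1],[[-0.0113,0.004,0],[0,0,0],-1],[[-0.0113,0.004,0],[0,0,0],-1],[[-0.0113,0.004,0],[0,0,0],-1],[[-0.0113,0.004,0],[0,0,0],-1],[[-0.0113,0.004,0],[0,0,0],-1],[[-0.0113,0.004,0],[0,0,0],-1],[[-0.0113,0.004,0],[0,0,0],-1],[[-0.0113,0.004,0],[0,0,0],-1]]}}

```text
time: 5.5
position: [0.4636, -0.2179, 0.061]
orientation: [0.121, 0.696, -0.121, 0.698]
contact_force: [4.3, 7.0, 4.2]
width: 0.0256
```

Emit:
{"method": "jog_arm", "body": {"plan": [[[-0.008,0.0028,0],[0,0,0],-1],[[-0.005,0.0018,0],[0,0,0],-1],[[-0.003,0.001,0],[0,0,0],-1],[[-0.003,0.001,0],[0,0,0],-1],[[0,0,0],[0,0,0],-1],[[0,0,0],[0,0,0],-1]]}}

```text
time: 6.0
position: [0.4481, -0.2125, 0.061]
orientation: [0.121, 0.693, -0.121, 0.7]
contact_force: [17.0, 7.3, -6.0]
width: 0.0252
```

Emit:
{"method": "jog_arm", "body": {"plan": [[[0,0,0],[0,0,0],1],[[0,0,0],[0,0,0],1],[[0,0,0],[0,0,0],1],[[0,0,0],[0,0,0],1],[[0,0,0],[0,0,0],1],[[0,0,0.025],[0,0,0],1],[[0,0,0.03],[0,0,0],1],[[0,0,0.035],[0,0,0],1],[[0,0,0.035],[0,0,0],1],[[0,0,0.035],[0,0,0],1]]}}

```text
time: 6.83
position: [0.4432, -0.2121, 0.2219]
orientation: [0.121, 0.697, -0.121, 0.696]
contact_force: [1.0, -0.9, 0.3]
width: 0.0854
```

Emit:
{"method": "jog_arm", "body": {"plan": [[[0.01,0,0.02],[0,0,0],1],[[0.01,0,0.02],[0,0,0],1],[[0.01,0,0.02],[0,0,0],1],[[0.01,0,0],[0,0,0],1],[[0,0,0],[0,0,0],1],[[0,0,0],[0,0,0],1],[[0,0,0],[0,0,0],1]]}}

```text
time: 7.42
position: [0.4828, -0.2119, 0.2788]
orientation: [0.121, 0.698, -0.121, 0.696]
contact_force: [-0.9, -0.0, -0.3]
width: 0.0857
```

```bash
python3 - <<'E'
from h import *
for n in ['wrist','top','scene']:
    st=manip.read_state()
    c=read_camera(n);save(c,n+'3.png')
    for l in ['bar_plug_head','knob_plug_head','hex_plug_head','drawer_knob']:
        for d in cut_out(n,l)[:2]:
            print(n,l,round(d['score'],2),np.round(d['centre'],1),d['pixels'].sum(),atz(c,d['centre'],.1,st).round(4))
print(st['position'])
E
python3 -c "
import cv2
c=cv2.imread('pics/top3.png');cv2.imwrite('pics/t3c.png',cv2.resize(c[130:250,290:430],None,fx=5,fy=5,interpolation=2))
c=cv2.imread('pics/scene3.png');cv2.imwrite('pics/s3c.png',cv2.resize(c[170:280,260:380],None,fx=5,fy=5,interpolation=2))"
```

```text
wrist bar_plug_head 0.97 [298.3 214.5] 761 [ 0.5507 -0.1837  0.1   ]
wrist knob_plug_head 0.79 [246.4 214.6] 780 [ 0.5303 -0.2409  0.1   ]
wrist hex_plug_head 0.73 [197.5 213. ] 788 [ 0.5092 -0.2939  0.1   ]
wrist drawer_knob 0.97 [244.2 200.7] 16755 [ 0.5134 -0.2373  0.1   ]
top bar_plug_head 0.72 [329.3 197.6] 2025 [ 0.5592 -0.2027  0.1   ]
top bar_plug_head 0.46 [325.2 201.2] 201 [ 0.5506 -0.1928  0.1   ]
top hex_plug_head 0.44 [161.3 227.4] 5094 [0.4885 0.1973 0.1   ]
top drawer_knob 0.91 [326.8 194.5] 2057 [ 0.5666 -0.197   0.1   ]
scene bar_plug_head 0.48 [290.5 220.2] 166 [ 0.5389 -0.2065  0.1   ]
scene knob_plug_head 0.64 [305.5 233.8] 163 [ 0.5152 -0.271   0.1   ]
scene knob_plug_head 0.43 [239.8 222.9] 735 [ 0.441  -0.0981  0.1   ]
scene hex_plug_head 0.65 [316.1 245.8] 174 [ 0.4915 -0.3184  0.1   ]
scene drawer_knob 0.59 [305.  243.2] 3449 [ 0.4821 -0.2895  0.1   ]
[ 0.48372166 -0.21227316  0.28032728]
```

View pics/wrist3.png

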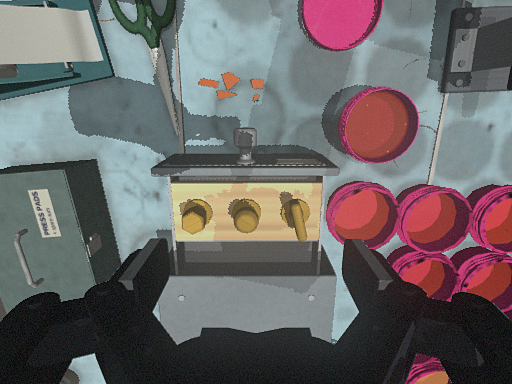

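View pics/t3c.png

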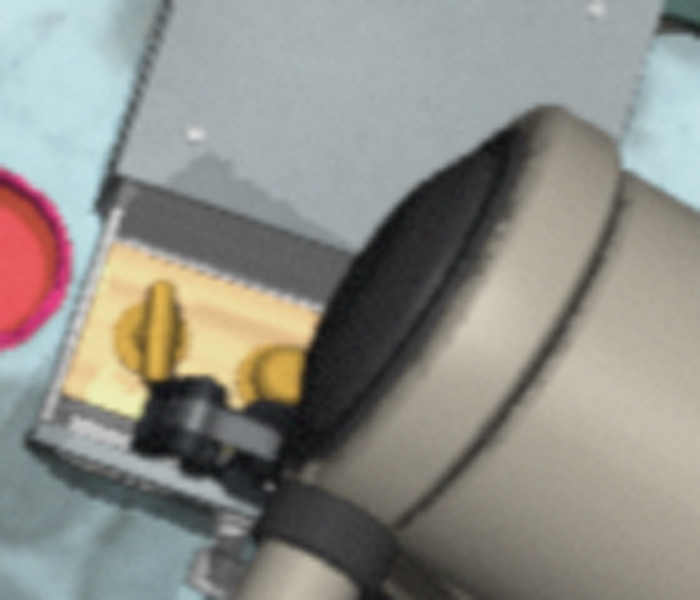

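View pics/s3c.png

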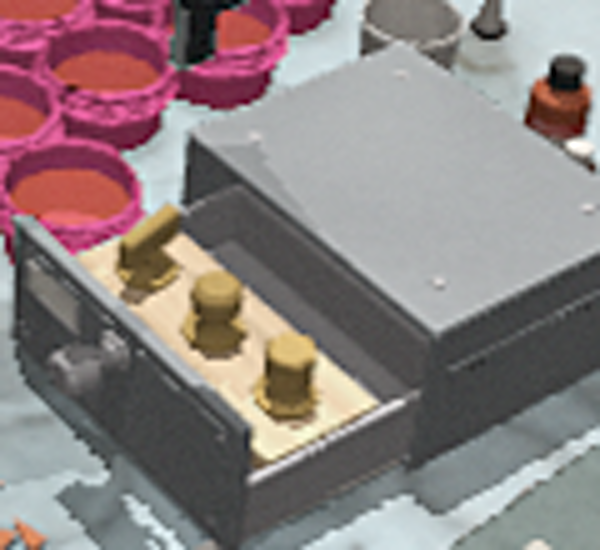

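```bash
python3 - <<'E'
from h import *
import pickle
st=manip.read_state();c=read_camera('wrist');d=cut_out('wrist','bar_plug_head')[0]
m=d['pixels'];ys,xs=np.nonzero(m);print(xs.min(),xs.max(),ys.min(),ys.max())
S=read_camera('scene');ds=cut_out('scene','bar_plug_head')[0];ys,xs=np.nonzero(ds['pixels']);print(xs.min(),xs.max(),ys.min(),ys.max())
T=read_camera('top');
img=c['pixels'][:,:,::-1].copy();a=cv2.resize(img[175:260,150:350],None,fx=4,fy=4,interpolation=2)
mm=cv2.resize(m[175:260,150:350].astype(np.uint8),None,fx=4,fy=4,interpolation=0)
cn,_=cv2.findContours(mm,0,2);cv2.drawContours(a,cn,-1,(0,0,255),1);cv2.imwrite('pics/w3c.png',a)
sc=S['pixels'][:,:,::-1].copy();a=cv2.resize(sc[190:260,270:340],None,fx=8,fy=8,interpolation=2);cv2.imwrite('pics/s3d.png',a)
pickle.dump((st,c,S,T),open('v3.pkl','wb'))
E
```

```text
281 309 197 238
283 295 211 227
```

View pics/w3c.png

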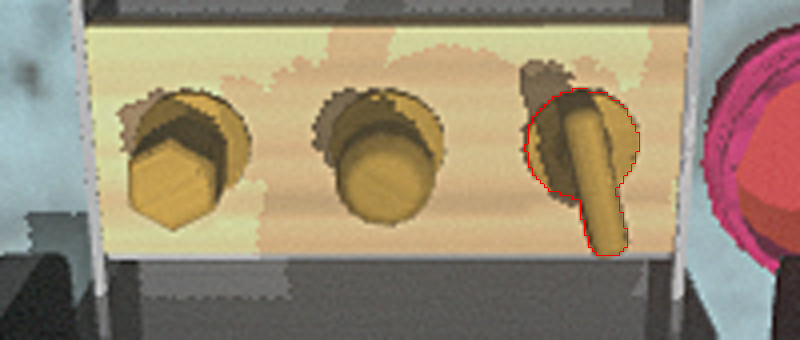

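View pics/s3d.png

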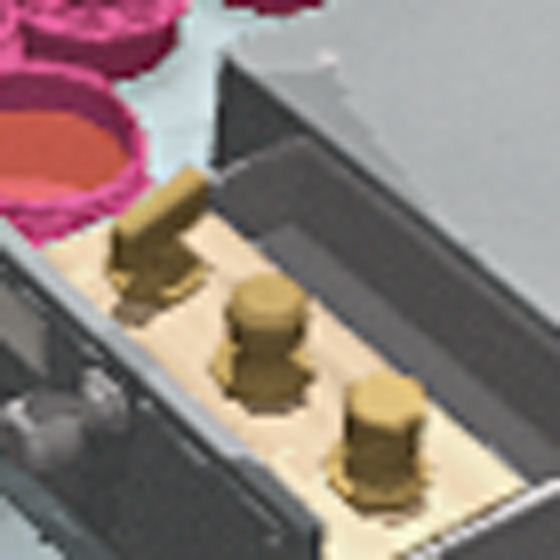

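```bash
python3 - <<'E'
from h import *
import pickle
from scipy.optimize import least_squares
st,c,S,T=pickle.load(open('v3.pkl','rb'))
obs=[(c,(-.025,.012),(150+582/4,175+108/4)),(c,(.025,.012),(150+609/4,175+248/4)),(S,(0,0),(290.2,216.5)),(T,(.025,.012),(290+162/5,130+280/5)),]
def res(p):
    r=[]
    for cam,(l,dz),uv in obs:
        w=[p[0]+l*np.cos(p[3]),p[1]+l*np.sin(p[3]),p[2]+dz]
        r.append(proj(cam,w,st)-uv)
    return np.ravel(r)
s=least_squares(res,[.56,-.187,.09,-.3]);print(s.x,s.fun.reshape(-1,2).round(1))
for n,uv in [('wrist',(150+582/4,175+150/4)),]:
    pass
# collar top disc centre in wrist
print(atz(c,(150+583/4,175+145/4),s.x[2]-.022,st))
print('pred hole [.5639,-.1874]')
E
```

```text
[ 0.5631123  -0.18563999  0.08149526 -0.12212436] [[-0.3 -0.8]
 [ 0.4  1.7]
 [-1.6  1.5]
 [ 0.3 -0. ]]
[ 0.56466134 -0.18551465  0.05949526]
pred hole [.5639,-.1874]
```

Emit:
{"method": "jog_arm", "body": {"plan": [[[0.016,0.005,-0.01],[0,0,0.044],-0.06],[[0.016,0.005,-0.02],[0,0,0.044],-0.06],[[0.016,0.005,-0.02],[0,0,0.044],-0.06],[[0.016,0.005,-0.03],[0,0,0.044],-0.06],[[0.016,0.006,-0.03],[0,0,0.044],-0.06],[[0,0,0],[0,0,0],-0.06],[[0,0,0],[0,0,0],-0.06],[[0,0,0],[0,0,0],-0.06]]}}

```text
time: 9.08
position: [0.5639, -0.1867, 0.1716]
orientation: [0.044, 0.705, -0.044, 0.706]
contact_force: [0.3, 0.4, 0.5]
width: 0.04
```

```bash
python3 - <<'E'
from h import *
st=manip.read_state();print(st['position'],R.from_quat(st['orientation']).as_matrix().round(3),st['width'])
c=read_camera('wrist');save(c,'w4.png')
for z in (.07,.0815,.0935): print(proj(c,[.5635,-.186,z],st))
d=cut_out('wrist','bar_plug_head')[0];print(d['score'],d['centre'])
E
```

```text
[ 0.56391672 -0.18670158  0.17162061] [[ 0.001  0.124  0.992]
 [-0.001  0.992 -0.124]
 [-1.    -0.001  0.001]] 0.040000271086207746
[257.18029938 187.68198626]
[257.26421992 191.62861993]
[257.36026478 196.14543894]Traceback (most recent call last):
  File "<stdin>", line 5, in <module>
IndexError: list index out of range
```

View pics/w4.png

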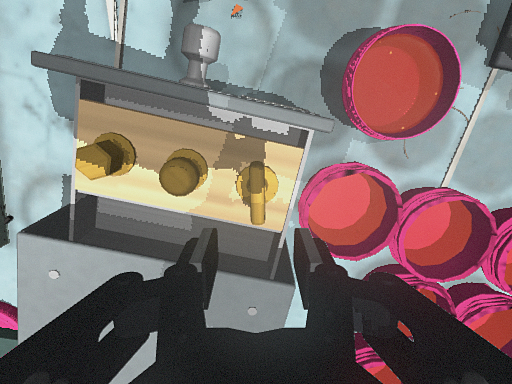

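Emit:
{"method": "jog_arm", "body": {"plan": [[[0,0.0007,-0.025],[0,0,0],-0.06],[[0,0,-0.025],[0,0,0],-0.06],[[0,0,-0.025],[0,0,0],-0.06],[[0,0,-0.015],[0,0,0],-0.06],[[0,0,-0.01],[0,0,0],-0.06],[[0,0,-0.0055],[0,0,0],-0.06],[[0,0,0],[0,0,0],-0.06],[[0,0,0],[0,0,0],-0.06]]}}

```text
time: 9.85
position: [0.5644, -0.1861, 0.0661]
orientation: [0.044, 0.705, -0.044, 0.706]
contact_force: [-0.1, -1.1, 0.0]
width: 0.0402
```

```bash
python3 - <<'E'
from h import *
st=manip.read_state();print(st['position'],st['width'],st['contact_force'])
c=read_camera('wrist');save(c,'w5.png')
E
```

```text
[ 0.56440515 -0.18606332  0.06613268] 0.040180486288733885 [-0.12613553 -1.08918506  0.0063189 ]
```

View pics/w5.png

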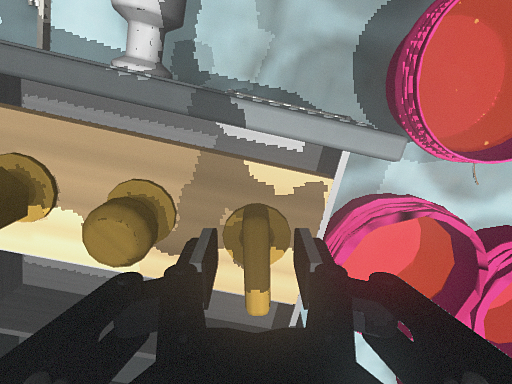

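Emit:
{"method": "jog_arm", "body": {"plan": [[[0,0,0],[0,0,0],-1],[[0,0,0],[0,0,0],-1],[[0,0,0],[0,0,0],-1],[[0,0,0],[0,0,0],-1],[[0,0,0],[0,0,0],-1],[[0,0,0],[0,0,0],-1]], "force": 70}}

```text
time: 10.4
position: [0.5644, -0.1858, 0.066]
orientation: [0.043, 0.705, -0.044, 0.706]
contact_force: [-1.3, 1.2, 6.3]
width: 0.0109
```

Emit:
{"method": "jog_arm", "body": {"plan": [[[0,0,0.005],[0,0,0],-1],[[0,0,0.01],[0,0,0],-1],[[0,0,0.015],[0,0,0],-1],[[0,0,0.02],[0,0,0],-1],[[0,0,0.025],[0,0,0],-1],[[0,0,0.03],[0,0,0],-1],[[0,0,0.03],[0,0,0],-1],[[0,0,0.03],[0,0,0],-1],[[0,0,0.03],[0,0,0],-1],[[0,0,0],[0,0,0],-1]]}}

```text
time: 11.23
position: [0.5658, -0.1864, 0.2673]
orientation: [0.042, 0.702, -0.045, 0.71]
contact_force: [0.3, 0.2, -1.2]
width: 0.011
```

```bash
python3 - <<'E'
from h import *
st=manip.read_state();print(st['position'],st['width'],st['contact_force'],st['wrist_torque'])
for n in ['wrist','scene','top']:
    c=read_camera(n);save(c,n+'6.png')
E
```

```text
[ 0.56580252 -0.18644503  0.26726099] 0.010961959312824903 [ 0.32945958  0.24231727 -1.23806378] [-0.04203486 -0.03500703  0.04147928]
```

View pics/scene6.png

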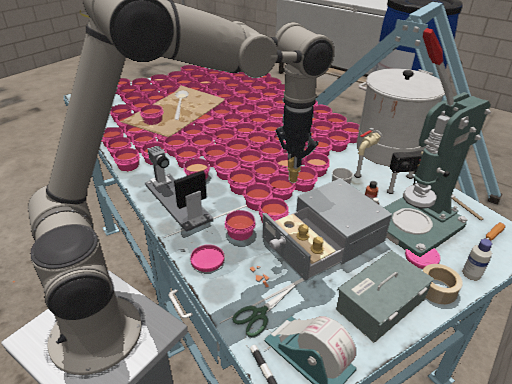

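View pics/wrist6.png

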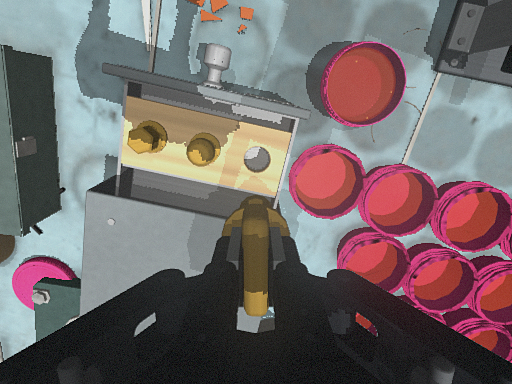

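Emit:
{"method": "jog_arm", "body": {"plan": [[[-0.0066,0.02,0.01],[0,0,0.08],-1],[[-0.0066,0.03,0.01],[0,0,0.11],-1],[[-0.0066,0.033,0.01],[0,0,0.11],-1],[[-0.0066,0.033,0.005],[0,0,0.11],-1],[[-0.0066,0.033,0],[0,0,0.11],-1],[[-0.0066,0.033,0],[0,0,0.11],-1],[[-0.0066,0.033,0],[0,0,0.11],-1],[[-0.0066,0.033,0],[0,0,0.11],-1],[[-0.0066,0.033,0],[0,0,0.11],-1],[[-0.0066,0.033,0],[0,0,0.11],-1]]}}

```text
time: 12.22
position: [0.4962, 0.1298, 0.2929]
orientation: [-0.323, 0.63, 0.324, 0.627]
contact_force: [1.4, -0.2, -1.8]
width: 0.0112
```

Emit:
{"method": "jog_arm", "body": {"plan": [[[-0.006,0.03,0],[0,0,0.11],-1],[[-0.006,0.02,0],[0,0,0.11],-1],[[-0.003,0.012,0],[0,0,0.09],-1],[[0,0.008,0],[0,0,0],-1],[[0,0,0],[0,0,0],-1],[[0,0,0],[0,0,0],-1],[[0,0,0],[0,0,0],-1]]}}

```text
time: 12.8
position: [0.4829, 0.1976, 0.2942]
orientation: [-0.415, 0.573, 0.415, 0.572]
contact_force: [0.8, -0.4, -2.7]
width: 0.0111
```

```bash
python3 - <<'E'
from h import *
import pickle
st=manip.read_state();M=R.from_quat(st['orientation']).as_matrix();print(st['position'],M.round(3),st['width'],st['joint_pos'].round(2))
c=read_camera('wrist');save(c,'w7.png');s=read_camera('scene');save(s,'s7.png');pickle.dump((st,c,s),open('v7.pkl','wb'))
cv2.imwrite('pics/s7c.png',cv2.resize(s['pixels'][130:240,125:245,::-1],None,fx=5,fy=5,interpolation=2))
print(np.arctan2(M[1,2],M[0,2]))
E
```

```text
[0.48290841 0.19756408 0.29419537] [[-0.001 -0.95   0.312]
 [-0.001  0.312  0.95 ]
 [-1.     0.001 -0.001]] 0.011109508317478 [ 0.24  0.3   1.42 -0.    1.43 -2.58]
1.253501043507872
```

View pics/w7.png

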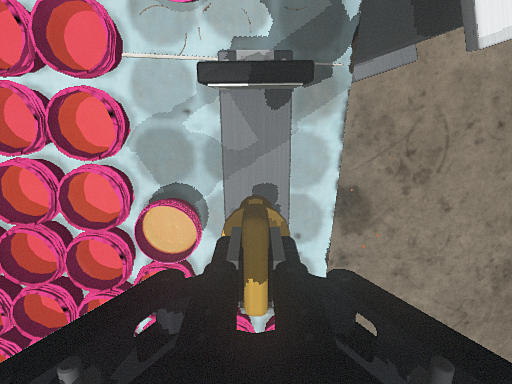

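View pics/s7c.png

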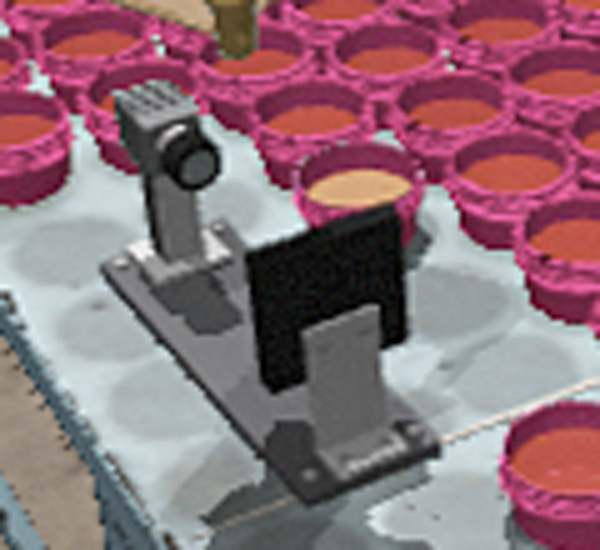

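```bash
python3 - <<'E'
import cv2
c=cv2.imread('pics/w7.png')
a=cv2.resize(c[40:110,180:335],None,fx=5,fy=5,interpolation=2);cv2.imwrite('pics/w7p.png',a)
a=cv2.resize(c[80:210,195:315],None,fx=4.5,fy=4.5,interpolation=2);cv2.imwrite('pics/w7b.png',a)
c=cv2.imread('pics/top0.png')
a=cv2.resize(c[190:235,80:160],None,fx=10,fy=10,interpolation=2);cv2.imwrite('pics/t0l.png',a)
a=cv2.resize(c[213:275,175:235],None,fx=9,fy=9,interpolation=2);cv2.imwrite('pics/t0p.png',a)
E
```

```text
(no output)
```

View pics/w7p.png

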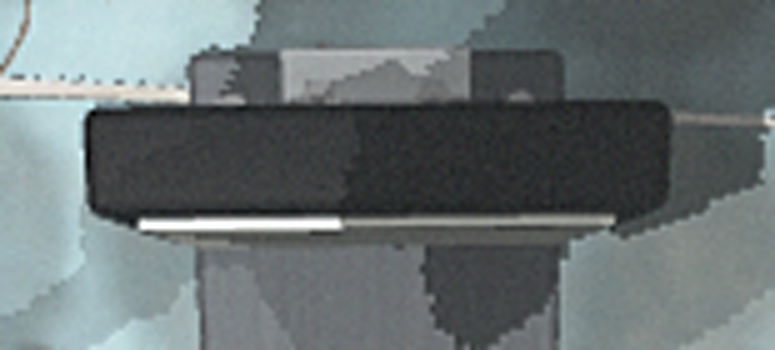

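View pics/w7b.png

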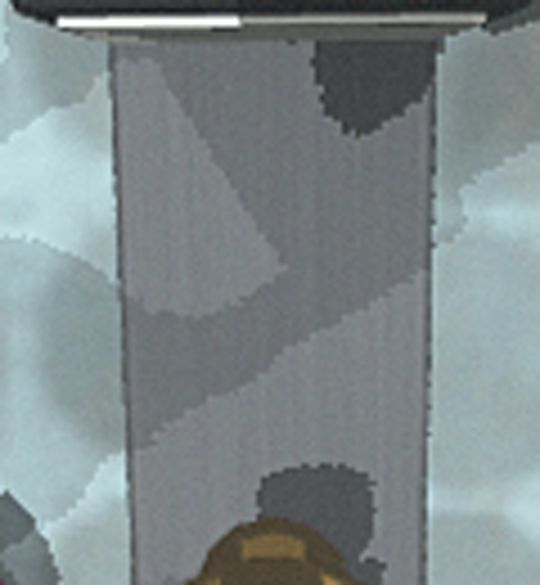

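View pics/t0l.png

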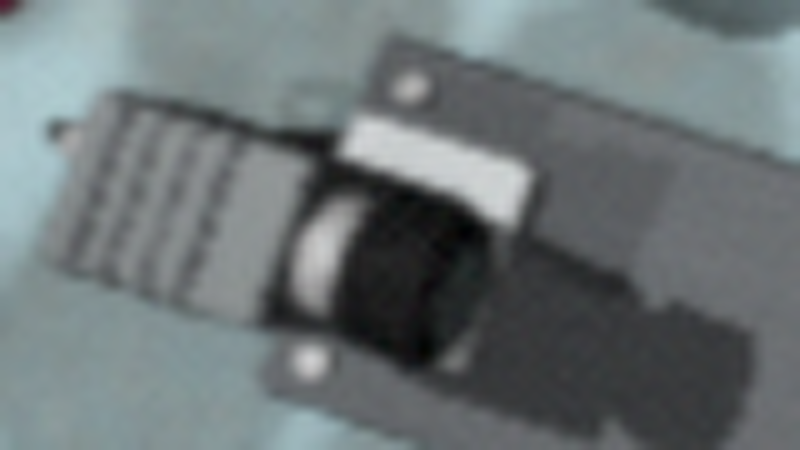

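View pics/t0p.png

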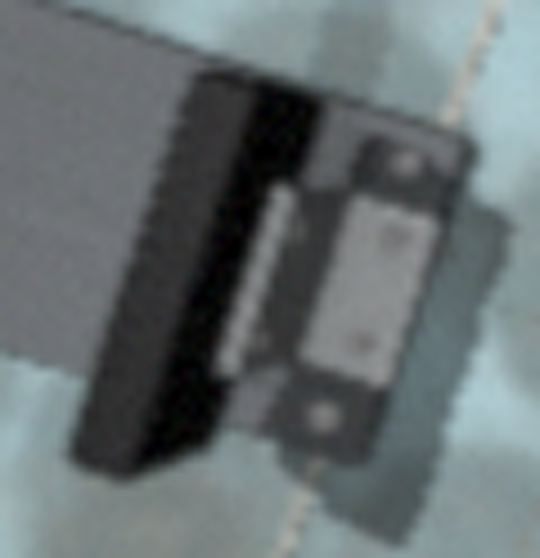

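```bash
cat > fit2.py <<'E'
from h import *
import pickle
from scipy.optimize import least_squares
st,W,S=pickle.load(open('v7.pkl','rb'));T=read_camera('top')
b=.012
pts=[(T,(-.155,.05,b),(119.2,193.75)),(T,(.155,.05,b),(227.7,228.3)),(T,(-.155,-.05,b),(106.7,228.3)),(T,(.155,-.05,b),(216.7,264.6)),
(S,(-.155,-.05,b),(145.3,183.7)),(S,(.155,-.05,b),(186.7,230.8)),(S,(.155,.05,b),(213,219.2)),
(W,(.155,.05,b),(218.4,51.6)),(W,(.155,-.05,b),(292.6,50))]
edge=[(W,.05,(219.9,93.3)),(W,.05,(224.6,208.9)),(W,-.05,(292.3,93.3)),(W,-.05,(288.3,208.9))]
pan=[(W,.05,(198,83)),(W,-.05,(313.6,82.4)),(T,.05,(197.2,221.3)),(T,-.05,(183.3,264.1))]
lens=[(T,(126,218.5)),(S,(165.4,162.6))]
def w(p,l):
    cs,sn=np.cos(p[2]),np.sin(p[2]);return [p[0]+cs*l[0]-sn*l[1],p[1]+sn*l[0]+cs*l[1],l[2]]
def loc(p,q):
    cs,sn=np.cos(p[2]),np.sin(p[2]);d=q[:2]-p[:2];return np.array([cs*d[0]+sn*d[1],-sn*d[0]+cs*d[1]])
def res(p):
    # p: x,y,yaw
    r=[]
    for c,l,uv in pts: r+=list((proj(c,w(p,l),st)-uv))
    for c,y,uv in edge:
        q=atz(c,uv,b,st); r.append((loc(p,q)[1]-y)*800)
    return np.array(r)
s=least_squares(res,[.487,.209,-1.8766],loss='soft_l1');p=s.x
print(p);r=s.fun;print(res(p)[:18].reshape(-1,2).round(1),res(p)[18:].round(2))
for c,y,uv in pan: print('panel',loc(p,atz(c,uv,.17,st)),y)
for c,uv in lens: print('lens',loc(p,atz(c,uv,.12,st)))
print('lens tri',tri([ray(c,uv,st) for c,uv in lens]))
E
python3 fit2.py
```

```text
[ 0.48653782  0.21297322 -1.88157847]
[[-1.  -0.7]
 [-0.4  0.5]
 [-1.7  0.5]
 [-1.6  1.2]
 [-1.8 -1.5]
 [-2.  -1. ]
 [-0.5 -1.3]
 [-1.  -2.6]
 [ 0.6 -1.6]] [-0.84 -1.05 -0.38  0.65]
panel [0.10409649 0.04945322] 0.05
panel [ 0.10390045 -0.04936866] -0.05
panel [0.10656791 0.04892696] 0.05
panel [ 0.10806372 -0.04710344] -0.05
lens [-0.06634291  0.00206442]
lens [-0.06813429  0.00682704]
lens tri [0.50950748 0.27266481 0.12379336]
```

Emit:
{"method": "jog_arm", "body": {"plan": [[[-0.0025,-0.0036,-0.015],[0,0,0.0065],-1],[[0,0,-0.025],[0,0,0],-1],[[0,0,-0.025],[0,0,0],-1],[[0,0,-0.025],[0,0,0],-1],[[0,0,-0.025],[0,0,0],-1],[[0,0,-0.015],[0,0,0],-1],[[0,0,-0.01],[0,0,0],-1],[[0,0,-0.0047],[0,0,0],-1],[[0,0,0],[0,0,0],-1],[[0,0,0],[0,0,0],-1]]}}

```text
time: 13.78
position: [0.4809, 0.1948, 0.1509]
orientation: [-0.417, 0.57, 0.417, 0.571]
contact_force: [0.3, 0.0, -2.6]
width: 0.011
```

```bash
python3 - <<'E'
from h import *
import pickle
st=manip.read_state();M=R.from_quat(st['orientation']).as_matrix();print(st['position'],M.round(3),st['width'],st['contact_force'],np.arctan2(M[1,2],M[0,2]))
c=read_camera('wrist');save(c,'w8.png');s=read_camera('scene');save(s,'s8.png');t=read_camera('top');save(t,'t8.png');pickle.dump((st,c,s,t),open('v8.pkl','wb'))
cv2.imwrite('pics/s8c.png',cv2.resize(s['pixels'][130:240,135:225,::-1],None,fx=5.4,fy=5.4,interpolation=2))
cv2.imwrite('pics/t8c.png',cv2.resize(t['pixels'][185:275,75:240,::-1],None,fx=4.8,fy=4.8,interpolation=2))
p=st['position']
for n,dz in [('head',.0155),('port',-.0295),('tail',-.0545)]: print(n,proj(s,p+[0,0,dz]),proj(t,p+[0,0,dz]),proj(c,p+[0,0,dz],st))
for n in ['scene','wrist','top']:
  for l in ['bar_plug_head','bar_plug_port']:
    for d in cut_out(n,l)[:2]: print(n,l,d['score'],d['centre'],d['pixels'].sum())
E
```

```text
[0.4809289  0.19483663 0.15090909] [[ 0.001 -0.953  0.304]
 [ 0.     0.304  0.953]
 [-1.    -0.001  0.001]] 0.011031698012085017 [ 2.98004981e-01  7.39816656e-04 -2.60313642e+00] 1.2622554775368804
head [174.12591188 163.10145999] [152.90598759 230.291223  ] [255.1452536  258.44703829]
port [175.56292397 174.96901608] [159.38358375 230.49961027] [255.25927415 221.84284877]
tail [176.33661871 181.35856963] [162.68631027 230.60586051] [255.30242658 207.98956147]
scene bar_plug_port 0.19 [197.5, 167.4] 378
wrist bar_plug_head 0.68 [256.5, 236.3] 3775
wrist bar_plug_port 0.84 [254.7, 237.7] 3699
top bar_plug_head 0.43 [163.3, 232.3] 92
top bar_plug_port 0.51 [162.2, 234.0] 87
```

View pics/s8c.png

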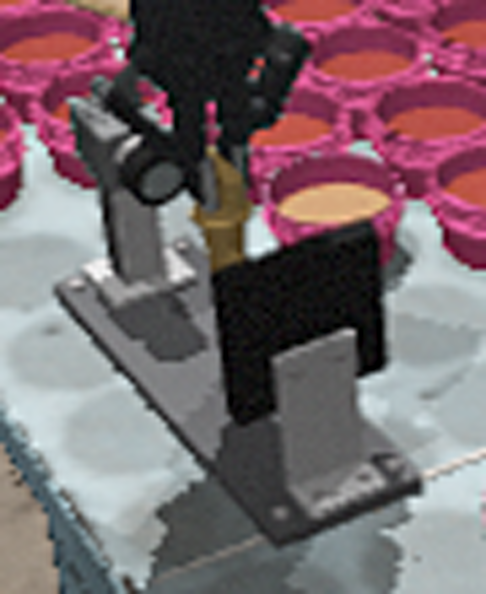

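View pics/t8c.png

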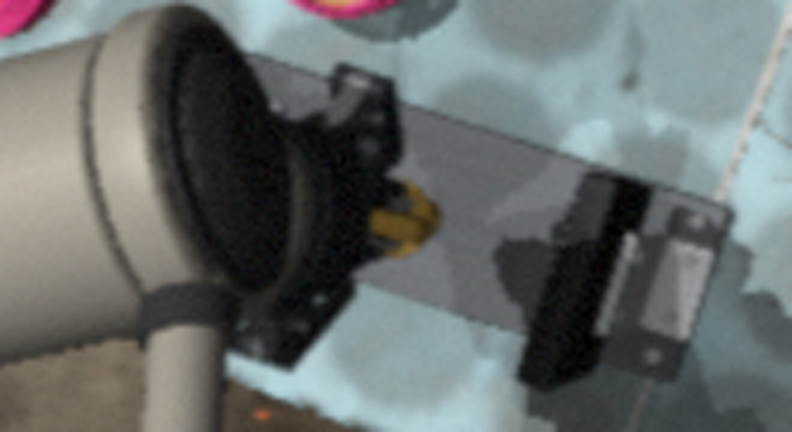

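View pics/w8.png

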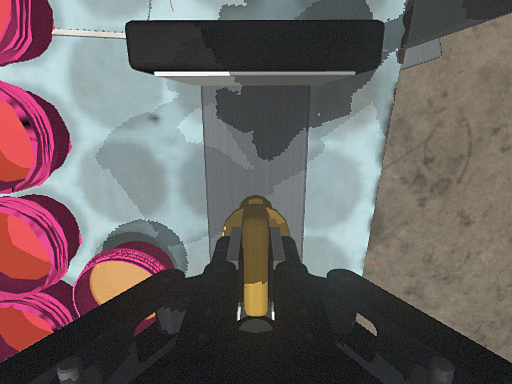

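```bash
python3 - <<'E'
from h import *
import pickle
P=[];Y=[]
for i in range(8):
    st=manip.read_state();M=R.from_quat(st['orientation']).as_matrix();P.append(st['position']);Y.append([np.arctan2(M[1,2],M[0,2]),M[0,0],M[1,0]]);read_camera('top')
P=np.array(P);print(P.round(4),np.mean(P,0).round(4),np.array(Y).round(4),np.mean(Y,0))
st,c,s,t=pickle.load(open('v8.pkl','rb'))
img=c['pixels'][:,:,::-1]
a=cv2.resize(img[185:345,200:310],None,fx=5,fy=5,interpolation=2)[:800]
m=M
st['position']=P.mean(0)
for (x,y,dz) in [(-.025,.006,.0275),(-.025,-.006,.0275),(.025,.006,.0275),(.025,-.006,.0275)]:
    w=P.mean(0)+M[:,2]*x+M[:,1]*y+[0,0,dz];u=proj(c,w,st);q=((u-[200,185])*5).astype(int);cv2.circle(a,tuple(int(v) for v in q),3,(0,0,255),-1)
for k in range(48):
    th=k*np.pi/24
    for r,dz,col in [(.019,-.0065,(0,255,0)),]:
        w=P.mean(0)+r*np.array([np.cos(th),np.sin(th),0])+[0,0,dz];u=proj(c,w,st);q=((u-[200,185])*5);cv2.circle(a,tuple(int(v) for v in q),2,col,-1)
cv2.imwrite('pics/w8o.png',a[:600])
E
```

```text
[[0.4804 0.1949 0.1504]
 [0.4803 0.1949 0.1503]
 [0.4803 0.1949 0.1502]
 [0.4803 0.1949 0.1502]
 [0.4803 0.1949 0.1502]
 [0.4803 0.1949 0.1501]
 [0.4803 0.1949 0.1501]
 [0.4803 0.1949 0.1501]] [0.4803 0.1949 0.1502] [[ 1.2627e+00  4.0000e-04  1.0000e-04]
 [ 1.2627e+00  2.0000e-04  1.0000e-04]
 [ 1.2627e+00  0.0000e+00  1.0000e-04]
 [ 1.2628e+00  0.0000e+00  1.0000e-04]
 [ 1.2627e+00 -0.0000e+00  0.0000e+00]
 [ 1.2627e+00 -1.0000e-04  0.0000e+00]
 [ 1.2628e+00 -1.0000e-04  0.0000e+00]
 [ 1.2627e+00 -1.0000e-04  0.0000e+00]] [1.26273639e+00 2.60801620e-05 5.45831223e-05]
```

View pics/w8o.png

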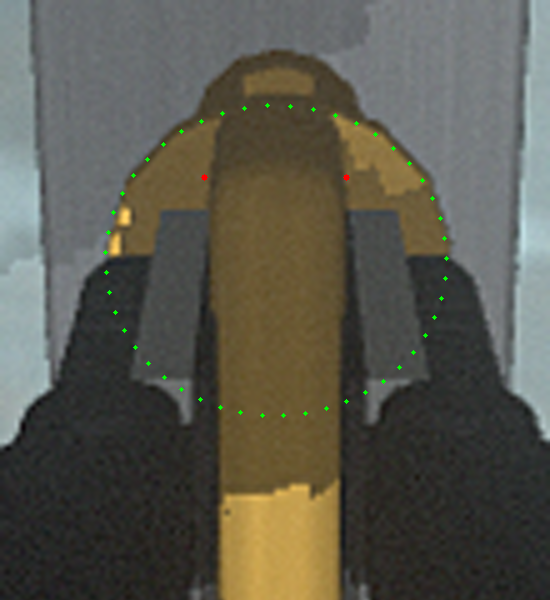

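```bash
python3 - <<'E'
from h import *
import pickle
st,c,s,t=pickle.load(open('v8.pkl','rb'))
M=R.from_quat(st['orientation']).as_matrix()
img=c['pixels'][:,:,::-1]
cv2.imwrite('pics/w8p.png',cv2.resize(img[10:100,115:395],None,fx=2.8,fy=2.8,interpolation=2))
f=lambda uv,z:(M.T@(atz(c,uv,z,st)-st['position'])).round(4)
for uv in [(128,66),(383,65)]: print('panel top front (tool x,y,z)',f(uv,.17))
for uv in [(203,90),(208.5,240),(308.5,100),(303,235)]: print('base edge',f(uv,.012))
E
```

```text
panel top front (tool x,y,z) [-0.0191 -0.0496 -0.0865]
panel top front (tool x,y,z) [-0.0192  0.0499 -0.0868]
base edge [ 0.1389 -0.0474 -0.0827]
base edge [ 0.139  -0.0493  0.0673]
base edge [ 0.1388  0.0488 -0.0739]
base edge [0.1389 0.05   0.0615]
```

View pics/w8p.png

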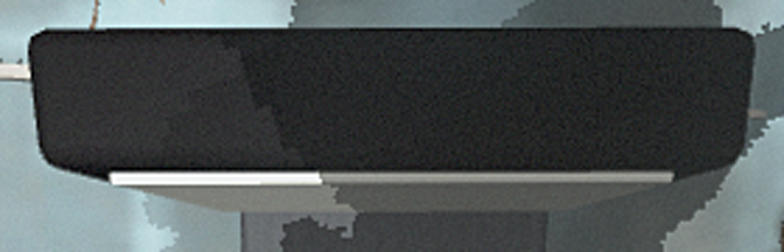

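Emit:
{"method": "jog_arm", "body": {"plan": [[[-0.0006,-0.0019,-0.0005],[0,0,0],-1],[[0,0,0],[0,0,0],-1],[[0,0,0],[0,0,0],-1],[[0,0,0],[0,0,0],-1],[[0,0,0],[0,0,0],-1],[[0,0,0],[0,0,0],-1]]}}

```text
time: 15.13
position: [0.4797, 0.193, 0.1497]
orientation: [-0.417, 0.571, 0.417, 0.571]
contact_force: [-0.3, -0.0, -2.4]
width: 0.0112
```

```bash
python3 - <<'E'
from h import *
t=read_camera('top');save(t,'t9.png');s=read_camera('scene');save(s,'s9.png');w=read_camera('wrist');save(w,'w9.png')
for l in ['near_tub','far_tub']:
  for n in ['top','scene']:
    for d in cut_out(n,l)[:1]: print(n,l,d['score'],d['centre'])
st=manip.read_state();M=R.from_quat(st['orientation']).as_matrix();print(st['position'],np.arctan2(M[1,2],M[0,2]),M[:,0],st['joint_velocities'].round(4),st['width'],st['contact_force'])
M0=R.from_quat(st['orientation']).as_matrix()
f=lambda uv,z:(M0.T@(atz(w,uv,z,st)-st['position'])).round(4)
E
```

```text
top near_tub 0.97 [268.8, 225.2]
scene near_tub 0.67 [238.3, 223.0]
top far_tub 0.6 [147.8, 170.7]
scene far_tub 0.63 [196.2, 166.9]
[0.47968843 0.1929668  0.14962332] 1.2627375105566878 [-4.13642549e-05  3.05456224e-05 -9.99999999e-01] [ 0.0009 -0.0012 -0.0015  0.003  -0.0001 -0.0002] 0.010968387475126753 [-0.06081301 -0.16939372 -2.81056275]
```

View pics/t9.png

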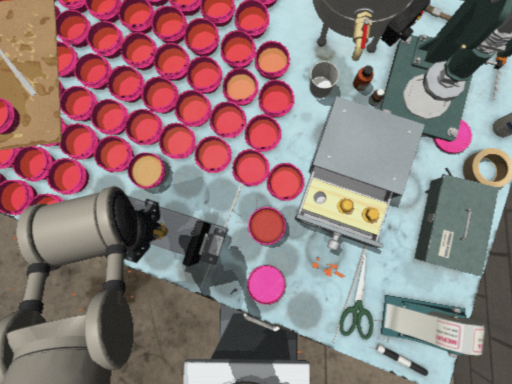

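View pics/s9.png

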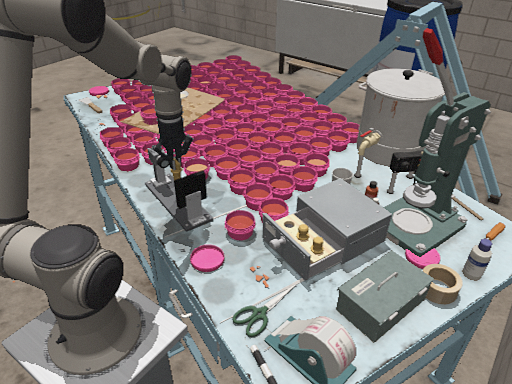

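View pics/w9.png

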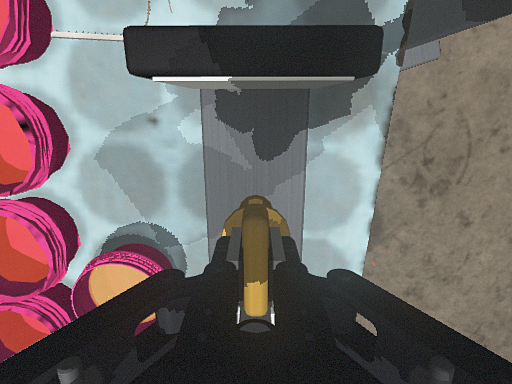

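```bash
python3 - <<'E'
from h import *
T=read_camera('top');S=read_camera('scene')
print('pred knob at stop', proj(T,[.4485,-.2143,.079]),proj(S,[.4485,-.2143,.079]))
cv2.imwrite('pics/t9k.png',cv2.resize(T['pixels'][175:255,290:400,::-1],None,fx=6,fy=6,interpolation=2))
st=manip.read_state();print(st['position'],st['joint_velocities'].round(4))
E
```

```text
pred knob at stop [333.84800862 244.58168679] [274.66774894 244.01978196]
[0.47966376 0.19295833 0.1496091 ] [ 0.0004  0.0001  0.0011 -0.0013  0.0004 -0.0018]
```

View pics/t9k.png

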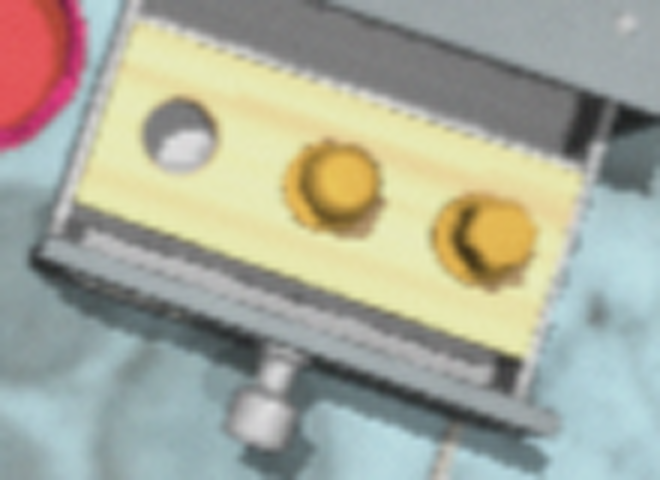

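```bash
python3 -c "
from cell import manip
print(manip.finish_job())"
```

```text
the job is handed in; nothing more can be done
None
```

I pulled the drawer to its stop and lifted the T-bar plug out of its hole. It was still held upright and motionless between the lens and the light panel when I handed the job in, at about 15.5 s on the robot's clock. I got no verdict back. No camera looks along the line of sight, so I never saw light come through the port. Its aim comes from measurement.

**Drawer:** The gripper moved 0.130 m and then met 17 N of resistance at the stop. In the last top picture the knob is within 0.2 px of where it should be when the drawer is fully out.

**Plug:**
- **Height and direction:** I put the middle of the port at about 120 mm, give or take 1–2 mm. The bar is within about 0.003 rad of the fitted line of sight, and the tool points straight down.
- **Sideways:** The wrist camera put the panel and base centred on the plug to within about 1 mm.
- **Midway:** The wrist camera put the panel face 86.6 mm away and the top camera suggested slightly less, against the 84 mm wanted. I moved the plug 2 mm toward the panel to split the difference. The two cameras disagree by 2–3 mm, so that is about how far off the midway position could be.

**Other things:** The other two plugs are still in their holes. Both tubs read within about 2–3 px of where they started, which is within the networks' own scatter. The sensed force stayed low near the stand, and nothing showed contact with it.

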